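# Load two crimp collars into the spring magazine

## Robot

A 6-joint arm with a two-finger parallel gripper is mounted at the origin on the work surface. World frame = base frame: x ahead of the robot, y to its left, z up, the work surface at z = 0. Lengths are in m, angles in rad, forces in N, time in s.
With the tool pointing down it reaches from about 0.35 to 0.775 m from the base axis. Payload 5.5 kg.
Tool frame: the origin (TCP) lies at the very end of the fingers, on their centre line; the grasp point (between the pads) lies 19 mm behind it; y points along the fingers, z is the direction in which the jaws open and shut, and the axes are right-handed (so a half turn about y gives the same grasp; the last joint's range is limited). The gripper opens to 85 mm and grips with 20 to 120 N. Pads are 22 mm wide; open, the fingers measure 114 mm over their backs; the gripper's body (76 mm by 85 mm) begins 54 mm behind the grasp point. The pads swing forward as they close: fully open they stand 13 mm farther back than shut.
Start: joints at [-1.461, 0.313, 0.046, 1.304, 0, 1.431], TCP at [0.142, -0.557, 0.231] pointing down, gripper open.
Joint ranges: [-2.76, 2.76], [-0.86, 1.69], [-1.03, 1.26], [-2.2, 2.34], [-1.47, 1.5], [-3.14, 3.14]. Speed limits (rad/s): [2.57, 2.57, 3.14, 3.14, 3.14, 3.14].

## Interface

Orientations are given as a unit quaternion [w, x, y, z].
In Python, from workcell import env gives the robot as it stands.
- The arm moves only by the shell command python3 -m inch 'ROWS' [OPENING] [FORCE]. ROWS is JSON, a list that holds one entry, the list of rows, each a list of 4 numbers: the shift along the tool's x, y, z in mm, then the turn about the tool's y in degrees. In form: [[[tx, ty, tz, spin], ...]]. A call has 1 to 10 rows; each row is the pose to reach, as a shift and turn from the pose commanded when the call began, along the tool's axes at that moment; what a row does not reach only later rows make up. A row lasts 1/10 s, in which the tool goes at most 50 mm and 8.59 degrees, less where a joint would pass 70% of its speed; a pose out of reach is approached as far as the arm can. A call with a gripper value outside its range is refused whole. OPENING is the finger opening in mm, from 0 to 85.4, set as the call begins (- or left out, the last holds). The fingers move at their own pace and stop on an object; FORCE is the grip in N (left out, the last holds). Time passes only in rows, so rows that repeat a pose let the fingers close. It gives the time, the measured TCP pose, the force and the opening at its end, in the units of the state.
- env.get_state(): the state, without advancing time (a new reading comes with each control period).
- env.read_camera(name): name is "side" or "top" or "wrist"; returns the picture (384x512x3 uint8, blue, green, red); there is no depth.
- env.camera_model(name): a dict with "fx", "fy", "cx", "cy" (pixels), "R" (3x3) and "t" (3): a world point X has camera coordinates R X + t; the wrist camera has in their place "mount" (4x4, takes a point from camera to tool coordinates, whose origin is the TCP and whose axes are the tool frame's). Camera axes: x right, y down, z forward; pixel columns grow to the right and rows downward; lengths in m; the calibration is good to about 2 mm. A picture is of the moment at which its call begins: read the wrist's pose just before it. camera_model takes no time and is no camera call.
- env.hand_in(): hands the job in, once; it reports no verdict.
The state is a dict: "clock": time; "joint_pos": joint angles; "qvel": joint speeds; "tau": joint torques, N m; "tcp_pos": TCP position; "orientation": TCP orientation; "wrist_force": force on the tool from outside, world axes, zero at the start; "ft_torque": the same for the moment, N m; "finger_gap": finger opening in m.
Only numpy, scipy, OpenCV 4.12 (cv2) and the standard library are available. Lean on these libraries where they do the work, as an engineer would, in place of code of your own. Each camera call takes 0.05 s, during which the arm holds its last target.

## Task

Load the two small steel collars from the bench into the upright spring magazine, one after the other: press each straight down between the guide rods until the sprung lips snap shut over it and it stays in by itself, then let go. Press gently, with no more than about 3 kg of force, because near the bottom the stack meets solid stops at a depth you must feel for, and leave the other parts on the bench where they are.

Things in the scene. Friction and masses are not known exactly. Their poses are not given: they have to be found in the camera images.
- magazine: upright spring magazine for collars, bolted down, may be loaded with 30 N at most. Origin: centre of the underside of its base plate (100 x by 130 y by 12 mm), on its axis, z up. Four steel guide rods, 10 mm thick, round-topped, at x = +-23, y = +-23 mm, leave a round way 55 mm wide and 36 mm finger gaps on the +x and -x sides. Grey lip blocks fill the +y and -y sides (y 36 to 55 mm, up to z 119 mm)
- magazine_axis (a point): middle of the magazine's mouth, on its axis, level with the tops of the guide rods (130 mm over the bench)
- lips_nominal (a point): point on the axis 95 mm up: mid-setting of the undersides of the two sprung steel lips (at +y and -y, 20 mm wide, 44 mm apart). The true undersides lie up to 10 mm higher or lower each time; not reported. Lip tops slope inwards over 12 mm. A collar set on them rests with its underside 8 mm above the undersides; about 5 to 12 N presses it through, and they snap shut once its top is below their undersides
- follower_rest (a point): point on the axis 86 mm up: top of the black spring follower at rest. It pushes up with 4.5 N plus 0.1 N per mm pressed down, and is damped (40 N per m/s). A collar not yet caught springs back up
- stops_nominal (a point): point on the axis 33 mm up: mid-setting of the solid depth stops under the collars, clamped to the lips and so up to 10 mm higher or lower with them. With two collars in, the stops are met when the upper collar's top is 2 mm below the lips' undersides; with one, only 30 mm deeper
- collar1_mid (a point): centre (half-way up) of a plain round steel collar standing on the bench: 52 mm diameter, 30 mm tall, about 0.2 kg, 12 mm bore, two thin dark grooves; z along its axis. Either end may be up
- collar2_mid (a point): centre of the second collar, the same as the first
- big_collar: bystander: larger collar, 66 mm diameter, 45 mm tall, too wide for the magazine; origin at the centre of its underside
- hose_tail: bystander: steel hose fitting with a 38 mm wide flange below a narrow ribbed tail, 62 mm tall; origin at the centre of its underside
- spanner: bystander: open-ended spanner lying flat, about 200 mm long; origin near its middle
- nut: bystander: brass hexagon nut, 38 mm across corners, 18 mm tall; origin at the centre of its underside
Mind the look-alikes: they are no part of the job. Leave any blue or turquoise look-alike of the part that bears collar1_mid alone.

How it is judged:
By the outcome, as a careful person would: the job done as asked, in the order asked, and still so for the second after the job is handed in, with the robot touching nothing.
It also fails if it takes over 72 s, if anything falls off the work surface, if the arm or the gripper's body presses on something with over 40 N, if the wrist force passes 120 N, or if a joint passes its speed limit or range.

## Working session

There is one attempt and no reset: what is moved stays moved. The work goes in short steps, Python scripts to look and compute and a shell command to move; the robot and the scene stay as the last step left them, time stands still between calls to the robot, and variables do not carry over. Pictures are saved under pics/ and viewed, and the job is handed in when it is done.

```bash
mkdir -p pics; ls; python3 - <<'E'
from workcell import env
import cv2
s=env.get_state();print({k:(v if isinstance(v,(int,float)) else [round(float(x),3) for x in v]) for k,v in s.items()})
for n in ("top","side","wrist"):
    cv2.imwrite(f"pics/{n}0.png",env.read_camera(n)); print(n,env.camera_model(n))
E
```

```text
pics
{'clock': 0.0, 'joint_pos': [-1.461, 0.314, 0.045, 1.304, 0.0, 1.431], 'qvel': [0.0, -0.002, 0.0, 0.001, 0.001, -0.002], 'tau': [-0.002, -48.062, 29.853, 0.019, -0.0, -0.0], 'tcp_pos': [0.142, -0.557, 0.23], 'orientation': [0.088, -0.088, 0.702, -0.701], 'wrist_force': [1.27, 0.563, -0.348], 'ft_torque': [0.032, -0.009, -0.03], 'finger_gap': 0.08565595146760174}
top {'fx': 414.1673117441696, 'fy': 414.1673117441696, 'cx': 253.38424565928935, 'cy': 196.26766922393452, 'R': array([[ 0.01893262, -0.9995415 , -0.02362946],
       [-0.98265343, -0.01424155, -0.1849038 ],
       [ 0.1844825 ,  0.02672028, -0.98247251]]), 't': array([0.02553569, 0.58624159, 1.11386786])}
side {'fx': 356.6012731786032, 'fy': 356.6012731786032, 'cx': 250.5721322408782, 'cy': 182.9884192725833, 'R': array([[ 9.84993747e-01, -1.72589954e-01, -1.59385927e-04],
       [-1.30429148e-01, -7.43771009e-01, -6.55585940e-01],
       [ 1.13029000e-01,  6.45768840e-01, -7.55120554e-01]]), 't': array([-0.58545331,  0.17398989,  0.96036047])}
wrist {'fx': 300.65952686344815, 'fy': 300.65952686344815, 'cx': 252.74413083391687, 'cy': 190.32801912073663, 'mount': array([[ 6.24442246e-04,  9.46125417e-01,  3.23799793e-01,
        -8.24193993e-02],
       [ 1.06044116e-04, -3.23799917e-01,  9.46125574e-01,
        -1.43408903e-01],
       [ 9.99999799e-01, -5.56463716e-04, -3.02525381e-04,
        -1.56143501e-06],
       [ 0.00000000e+00,  0.00000000e+00,  0.00000000e+00,
         1.00000000e+00]])}
```

View pics/top0.png

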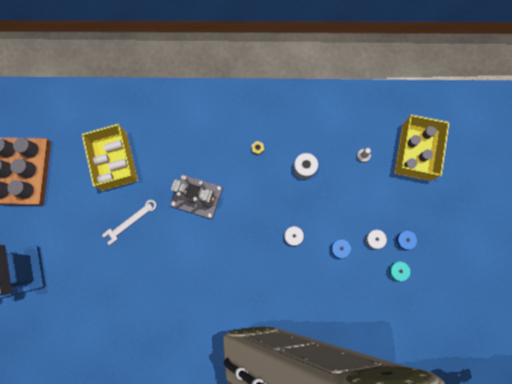

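View pics/side0.png

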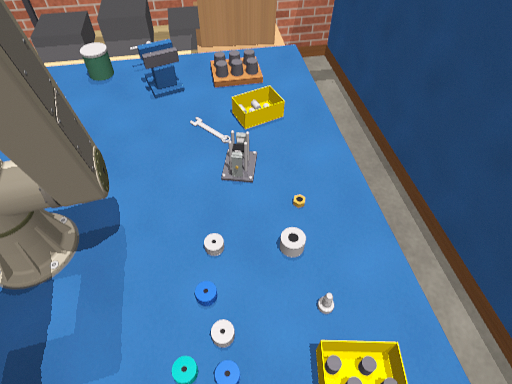

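View pics/wrist0.png

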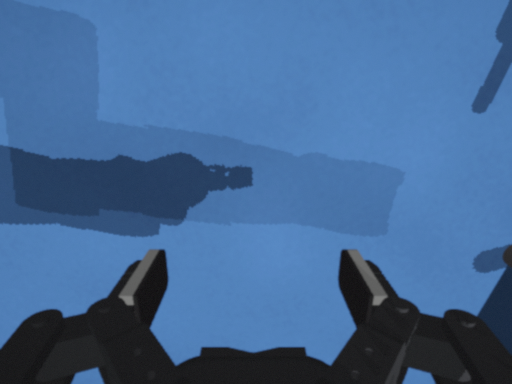

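The top view shows the steel collars at (294,236) and (377,240), the big collar at (306,165), blue and turquoise look-alikes at (341,249), (407,240) and (400,271), and the magazine at about (196,196). The side view shows the same, with the collars at (214,244) and (223,332) and the magazine at (238,160).

```bash
cat > h.py <<'E'
import numpy as np, cv2
from workcell import env
def ray(m,u,v,z):
    d=np.linalg.inv(m["R"])@np.array([(u-m["cx"])/m["fx"],(v-m["cy"])/m["fy"],1]); c=-m["R"].T@m["t"]
    return c+d*(z-c[2])/d[2]
def proj(m,X):
    p=m["R"]@np.asarray(X,float)+m["t"]; return m["fx"]*p[0]/p[2]+m["cx"], m["fy"]*p[1]/p[2]+m["cy"]
def wristmodel(s=None):
    from scipy.spatial.transform import Rotation as Ro
    s=s or env.get_state(); w,x,y,z=s["orientation"]; T=np.eye(4); T[:3,:3]=Ro.from_quat([x,y,z,w]).as_matrix(); T[:3,3]=s["tcp_pos"]
    m=env.camera_model("wrist"); C=np.linalg.inv(T@m["mount"]); m["R"]=C[:3,:3]; m["t"]=C[:3,3]; return m
E
python3 - <<'E'
from h import *
for n,rois in (("top",[(294,236),(377,240),(306,165)]),("side",[(214,244),(223,332),(293,241)])):
    im=cv2.imread(f"pics/{n}0.png"); m=env.camera_model(n)
    hsv=cv2.cvtColor(im,cv2.COLOR_BGR2HSV)
    mask=((hsv[...,1]<90)&(hsv[...,2]>90)).astype(np.uint8)
    for (u,v),h in zip(rois,(.03,.03,.045)):
        sub=np.zeros_like(mask); sub[v-17:v+18,u-17:u+18]=mask[v-17:v+18,u-17:u+18]
        cs,_=cv2.findContours(sub,cv2.RETR_EXTERNAL,cv2.CHAIN_APPROX_NONE); c=max(cs,key=cv2.contourArea)
        x,y,w,hh=cv2.boundingRect(c); (a,b),r=cv2.minEnclosingCircle(c)
        d=im[v-6:v+7,u-6:u+7]; g=d.max(2)<120; ys,xs=np.nonzero(g)
        bore=(u-6+xs.mean(),v-6+ys.mean()) if len(xs) else None
        print(n,(a,b,r),(x,y,w,hh),"ray top",ray(m,a,b,h).round(4),"bore",bore, ray(m,*bore,h).round(4) if bore else '')
im=cv2.imread("pics/top0.png")[160:230,150:240]; a=cv2.resize(im,(540,420),interpolation=cv2.INTER_CUBIC)
im=cv2.imread("pics/side0.png")[125:190,210:270]; b=cv2.resize(im,(240,260),interpolation=cv2.INTER_CUBIC); b=cv2.copyMakeBorder(b,0,160,0,0,cv2.BORDER_CONSTANT)
cv2.imwrite("pics/mag0.png",np.hstack([a,b]))
E
```

```text
top (293.5, 235.68182373046875, 10.062917709350586) (284, 226, 20, 20) ray top [ 0.4787 -0.0795  0.03  ] bore (np.float64(293.6666666666667), np.float64(235.33333333333334)) [ 0.4797 -0.08    0.03  ]
top (376.0897521972656, 238.974365234375, 10.36192798614502) (367, 229, 20, 21) ray top [ 0.4734 -0.311   0.03  ] bore (np.float64(376.5), np.float64(238.5)) [ 0.4747 -0.3122  0.03  ]
top (305.5, 164.8333282470703, 12.660181999206543) (294, 153, 25, 25) ray top [ 0.6819 -0.1127  0.045 ] bore (np.float64(306.04545454545456), np.float64(163.9318181818182)) [ 0.6846 -0.1143  0.045 ]
side (213.5, 244.0, 11.543496131896973) (204, 233, 20, 23) ray top [ 0.4799 -0.0913  0.03  ] bore (np.float64(212.45454545454547), np.float64(242.72727272727272)) [ 0.4776 -0.087   0.03  ]
side (222.5, 332.9285583496094, 14.151239395141602) (211, 319, 24, 29) ray top [ 0.4756 -0.3197  0.03  ] bore (np.float64(222.06666666666666), np.float64(330.6)) [ 0.4753 -0.3146  0.03  ]
side (292.0, 241.75, 15.282852172851562) (280, 227, 26, 31) ray top [ 0.6803 -0.1289  0.045 ] bore (np.float64(292.8363636363636), np.float64(237.63636363636363)) [ 0.6855 -0.1172  0.045 ]
```

View pics/mag0.png

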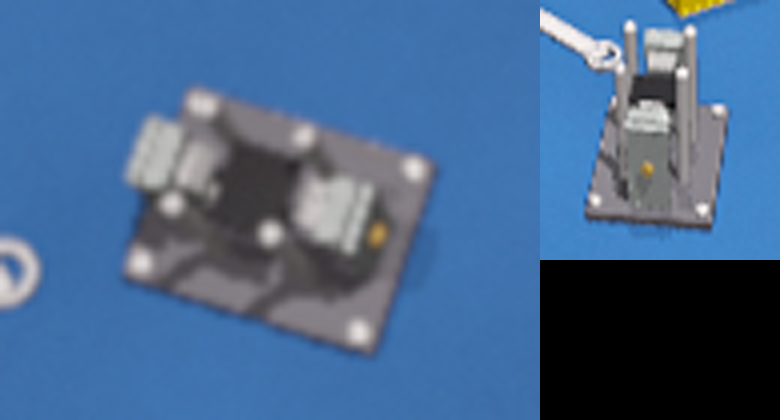

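```bash
python3 - <<'E'
from h import *
from scipy.spatial.transform import Rotation as Ro
m=env.camera_model("top")
P=[ray(m,150+u/6,160+v/6,.012)[:2] for u,v in((193,88),(436,158),(373,353),(125,278))]
print(np.round(P,4)); P=np.array(P); print("centre",P.mean(0), [np.linalg.norm(P[i]-P[i-1]).round(4) for i in range(4)])
y=(P[0]-P[1])+(P[3]-P[2]); print("mag y axis deg",np.degrees(np.arctan2(y[1],y[0])))
# rod tops in zoomed image (sphere highlights)
Q=np.array([ray(m,150+u/6,160+v/6,.128)[:2] for u,v in((203,102),(304,134),(270,232),(172,203))]);print(np.round(Q,4),Q.mean(0),[np.linalg.norm(Q[i]-Q[i-1]).round(4) for i in range(4)])
s=env.get_state();w,x,y,z=s["orientation"];R=Ro.from_quat([x,y,z,w]).as_matrix();print(R.round(3))
for X in((.479,-.081,.11),(.474,-.312,.11)):print((R.T@(np.array(X)-s["tcp_pos"])*1000).round(1))
E
```

```text
[[0.656  0.2492]
 [0.6223 0.1276]
 [0.5254 0.155 ]
 [0.5603 0.2777]]
centre [0.59098669 0.20239582] [np.float64(0.0998), np.float64(0.1262), np.float64(0.1007), np.float64(0.1276)]
mag y axis deg 74.30805716283336
[[0.6218 0.2206]
 [0.6078 0.1747]
 [0.5633 0.1879]
 [0.5757 0.2321]] [0.59215987 0.20381913] [np.float64(0.0475), np.float64(0.0479), np.float64(0.0464), np.float64(0.0459)]
[[-0.969 -0.     0.247]
 [-0.247  0.001 -0.969]
 [-0.    -1.    -0.001]]
[-444.   121.2 -377.5]
[-382.1  120.9 -154.9]
```

The magazine comes out at (0.592, 0.203) with its x axis at -15.7°. Plate and rods agree to about 1 mm, and the sizes match. I'm moving above collar 1 with the jaws along magazine x.

```bash
python3 -m inch '[[[-45,12,-38,-8],[-90,24,-76,-16],[-135,36,-114,-24],[-175,48,-149,-32],[-210,60,-179,-40],[-245,72,-208,-48],[-280,84,-238,-56],[-315,96,-268,-60],[-350,108,-298,-60],[-385,120,-328,-60]]]' 70
python3 -m inch '[[[-46,0,-17,0],[-50,0,20,0],[-50,0,20,0]]]' 
```

```text
clock: 1.15
tcp_pos: [0.4238, -0.1582, 0.1159]
orientation: [-0.427, 0.427, -0.563, 0.564]
wrist_force: [0.7, -0.4, -0.3]
finger_gap: 0.0702
clock: 1.45
tcp_pos: [0.4582, -0.1161, 0.1157]
orientation: [-0.428, 0.428, -0.562, 0.563]
wrist_force: [-0.1, -0.7, 0.1]
finger_gap: 0.0701
```

```bash
cat >> h.py <<'E'
def Rt(s=None):
    from scipy.spatial.transform import Rotation as Ro
    s=s or env.get_state(); w,x,y,z=s["orientation"]; return Ro.from_quat([x,y,z,w]).as_matrix()
def rel(X):
    s=env.get_state(); R=Rt(s); d=R.T@(np.array(X)-s["tcp_pos"])*1000
    return d.round(1), "jaw yaw",np.degrees(np.arctan2(R[1,2],R[0,2])).round(2),"tcp",np.round(s["tcp_pos"],4)
E
python3 - <<'E'
from h import *
print(rel((.479,-.081,.11)))
m=wristmodel(); im=env.read_camera("wrist"); cv2.imwrite("pics/w1.png",im); print(proj(m,(.479,-.081,.03)))
E
```

```text
(array([-39.4,   5.7,  10.6]), 'jaw yaw', np.float64(-15.47), 'tcp', array([ 0.4582, -0.1161,  0.1157]))
(np.float64(267.5968775079262), np.float64(147.3492476533236))
```

View pics/w1.png

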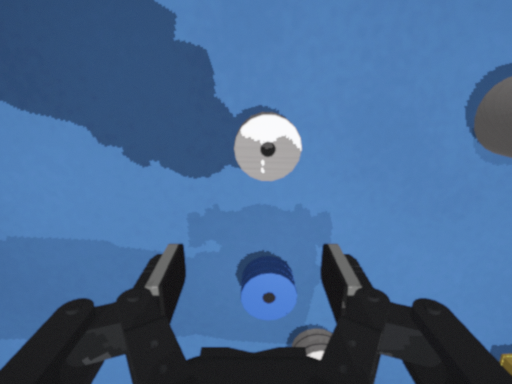

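Bore at (268,149) against a predicted (267.6,147.3), so the position holds to about 1 mm. I'm moving over it and descending.

```bash
python3 - <<'E'
from h import *
m=wristmodel(); p=ray(m,268,148.7,.03); print(p, rel((p[0],p[1],.05)))
E
```

```text
[ 0.477776   -0.08264164  0.03      ] (array([-38.3,  65.9,  10.9]), 'jaw yaw', np.float64(-15.54), 'tcp', array([ 0.457 , -0.1166,  0.1159]))
```

```bash
python3 -m inch '[[[-38.5,0,11,0],[-38.5,30,11,0],[-38.5,65,11,0],[-38.5,65,11,0]]]'; python3 - <<'E'
from h import *
print(rel((.4782,-.0823,.004)))
m=wristmodel(); im=env.read_camera("wrist"); cv2.imwrite("pics/w2.png",im); print(proj(m,(.4782,-.0823,.03)))
E
```

```text
clock: 1.9
tcp_pos: [0.4729, -0.0822, 0.0479]
orientation: [0.425, -0.429, 0.566, -0.561]
wrist_force: [-0.6, -0.1, -0.7]
finger_gap: 0.0698
(array([-1.3, 43.8,  5.5]), 'jaw yaw', np.float64(-15.71), 'tcp', array([ 0.4729, -0.0822,  0.0479]))
(np.float64(263.05961825709255), np.float64(232.3085047733188))
```

View pics/w2.png

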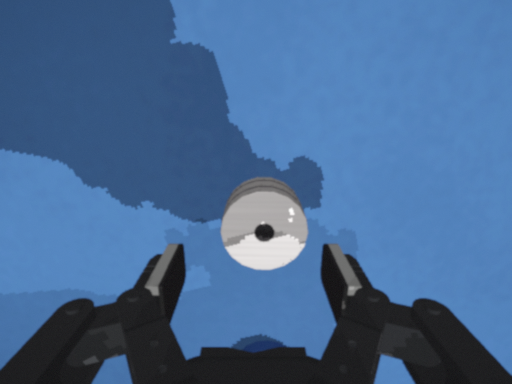

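```bash
python3 -m inch '[[[0,0,0,0],[0,0,0,0]]]'; python3 - <<'E'
from h import *
print(rel((.4782,-.0823,.004)))
E
```

```text
clock: 2.15
tcp_pos: [0.4779, -0.0841, 0.0531]
orientation: [-0.427, 0.426, -0.563, 0.565]
wrist_force: [0.2, -0.3, 0.2]
finger_gap: 0.0699
(array([-1.8, 49.1, -0.4]), 'jaw yaw', np.float64(-15.74), 'tcp', array([ 0.4779, -0.0841,  0.0531]))
```

```bash
python3 -m inch '[[[-1.5,25,0,0],[-1.5,44,0,0],[-1.5,46,0,0],[-1.5,46,0,0],[-1.5,46,0,0]]]'; python3 - <<'E'
from h import *
print(rel((.4782,-.0823,.004)))
E
```

```text
clock: 2.65
tcp_pos: [0.4783, -0.0823, 0.0067]
orientation: [-0.427, 0.427, -0.563, 0.564]
wrist_force: [-0.2, -0.8, 0.8]
finger_gap: 0.0696
(array([ 0.1,  2.7, -0.1]), 'jaw yaw', np.float64(-15.7), 'tcp', array([ 0.4783, -0.0823,  0.0067]))
```

```bash
python3 -m inch '[[[0,4,0,0],[0,4,0,0],[0,4,0,0]]]'; python3 -m inch '[[[0,0,0,0],[0,0,0,0],[0,0,0,0],[0,0,0,0],[0,0,0,0],[0,0,0,0]]]' 40 80;  python3 - <<'E'
from h import *
print(rel((.4782,-.0823,.004)))
cv2.imwrite("pics/w3.png",env.read_camera("wrist"))
E
```

```text
clock: 2.95
tcp_pos: [0.4773, -0.0818, 0.0016]
orientation: [-0.427, 0.427, -0.563, 0.564]
wrist_force: [-1.0, 0.7, -0.0]
finger_gap: 0.0699
clock: 3.55
tcp_pos: [0.4777, -0.0819, 0.0021]
orientation: [-0.427, 0.427, -0.563, 0.564]
wrist_force: [-0.6, 0.5, 5.6]
finger_gap: 0.0501
(array([ 0.2, -1.9,  0.6]), 'jaw yaw', np.float64(-15.68), 'tcp', array([ 0.4777, -0.0819,  0.0021]))
```

View pics/w3.png

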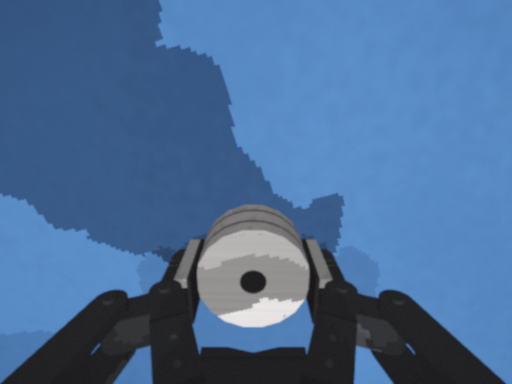

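```bash
python3 -m inch '[[[0,-15,0,0],[0,-50,0,0],[0,-100,0,0],[0,-150,0,0],[0,-200,0,0],[0,-200,0,0],[0,-200,0,0]]]' - 100; python3 - <<'E'
from h import *
print(Rt().round(3));y=np.array([np.cos(np.radians(74.3)),np.sin(np.radians(74.3))])
a=np.array([.592,.2035]);st=a-.07*y; print(st,rel((*st,.2)),rel((*a,.2)))
E
```

```text
clock: 4.3
tcp_pos: [0.4779, -0.082, 0.2023]
orientation: [-0.428, 0.427, -0.563, 0.564]
wrist_force: [-0.6, -0.2, -2.3]
finger_gap: 0.0496
[[-0.27   0.003  0.963]
 [-0.963 -0.001 -0.27 ]
 [ 0.    -1.     0.003]]
[0.57305797 0.13611158] (array([-235.7,    2.3,   32.7]), 'jaw yaw', np.float64(-15.68), 'tcp', array([ 0.4779, -0.082 ,  0.2023])) (array([-305.7,    2.3,   32.7]), 'jaw yaw', np.float64(-15.68), 'tcp', array([ 0.4779, -0.082 ,  0.2023]))
```

```bash
python3 -m inch '[[[-45,0,6,0],[-90,0,12,0],[-135,0,18,0],[-180,0,25,0],[-225,0,31,0],[-235,0,33,0],[-235,0,33,0],[-235,0,33,0],[-235,0,33,0]]]'; python3 - <<'E'
from h import *
a=(.592,.2035)
print(rel((*a,.2)))
m=wristmodel(); im=env.read_camera("wrist"); cv2.imwrite("pics/w4.png",im); print(proj(m,(*a,.13)))
E
```

```text
clock: 5.2
tcp_pos: [0.5715, 0.1341, 0.2005]
orientation: [0.426, -0.427, 0.564, -0.564]
wrist_force: [-0.6, 0.0, -2.0]
finger_gap: 0.0495
(array([-72.3,   0.4,   0.8]), 'jaw yaw', np.float64(-15.79), 'tcp', array([0.5715, 0.1341, 0.2005]))
(np.float64(255.3439474475795), np.float64(103.63737490846619))
```

View pics/w4.png

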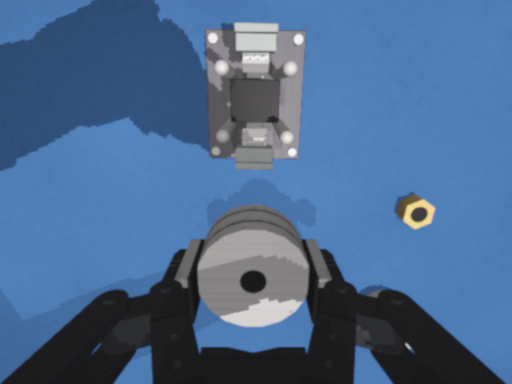

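```bash
python3 - <<'E'
from h import *
m=wristmodel(); im=cv2.imread("pics/w4.png"); cv2.imwrite("pics/w4z.png",cv2.resize(im[15:185,190:320],(600,785),interpolation=cv2.INTER_CUBIC)[:600])
g=cv2.cvtColor(im,cv2.COLOR_BGR2HSV)
pts=[]
for u,v in((221,67),(290,69),(287,137),(223,136)):
    c=cv2.cvtColor(im,cv2.COLOR_BGR2GRAY)[v-9:v+10,u-9:u+10]
    h=cv2.HoughCircles(cv2.resize(c,None,fx=4,fy=4,interpolation=cv2.INTER_CUBIC),cv2.HOUGH_GRADIENT,1,50,param1=80,param2=8,minRadius=20,maxRadius=36)
    if h is not None:
        x,y,r=h[0,0]; print(u-9+(x-1.5)/4,v-9+(y-1.5)/4,r/4); pts.append(ray(m,u-9+(x-1.5)/4,v-9+(y-1.5)/4,.126)[:2])
    else: print("none"); pts.append(ray(m,u,v,.126)[:2])
P=np.array(pts); print(P.round(4),P.mean(0).round(4),[np.linalg.norm(P[i]-P[i-1]).round(4) for i in range(4)])
y=(P[0]-P[3])+(P[1]-P[2]);x=(P[1]-P[0])+(P[2]-P[3]);print([np.degrees(np.arctan2(d[1],d[0])) for d in(y,x)])
# collar bore in hand
print("bore at top ~z", ray(m,253,282,.2005+.028), np.array(env.get_state()["tcp_pos"]))
print(rel((*P.mean(0),.2)))
E
```

```text
221.0 67.0 7.15
288.75 68.75 6.3
286.5 136.75 6.125
222.0 135.25 6.15
[[0.5765 0.2324]
 [0.6201 0.2188]
 [0.6078 0.1749]
 [0.5632 0.1886]] [0.5919 0.2037] [np.float64(0.0457), np.float64(0.0456), np.float64(0.0456), np.float64(0.0466)]
[np.float64(73.72456734060867), np.float64(-17.1803820844232)]
bore at top ~z [0.57104049 0.13343571 0.2285    ] [0.57182071 0.13403478 0.20091349]
(array([-72.5,   0.9,   0.4]), 'jaw yaw', np.float64(-15.8), 'tcp', array([0.5718, 0.134 , 0.2009]))
```

View pics/w4z.png

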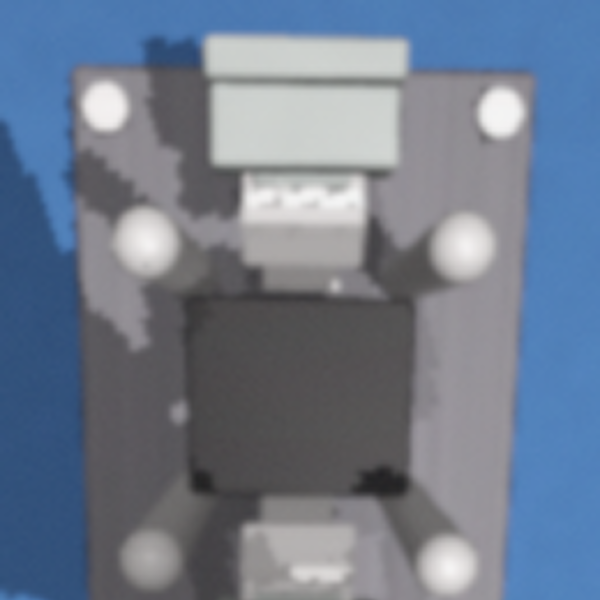

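Rod tops at (221,67), (289,69), (287,137) and (222,135) give the axis at (0.592, 0.2036). The spacing is 45.6 mm against a nominal 46. The collar is held straight with its bore at (253,282).

```bash
python3 -m inch '[[[-35,0,0.2,0.5],[-73,0,0.4,0.5],[-73,20,0.4,0.5],[-73,50,0.4,0.5],[-73,50,0.4,0.5],[-73,50,0.4,0.5],[-73,50,0.4,0.5]]]'; python3 - <<'E'
from h import *
print(rel((.592,.2036,.13)))
m=wristmodel(); im=env.read_camera("wrist"); cv2.imwrite("pics/w5.png",im)
for n in("side","top"):cv2.imwrite(f"pics/{n}5.png",env.read_camera(n))
im=cv2.imread("pics/side5.png"); cv2.imwrite("pics/s5z.png",cv2.resize(im[70:200,170:310],(700,600)))
E
```

```text
clock: 5.95
tcp_pos: [0.5935, 0.2051, 0.1531]
orientation: [-0.425, 0.424, -0.565, 0.566]
wrist_force: [0.5, 0.1, -1.2]
finger_gap: 0.0496
(array([ 1.9, 23.1, -1.1]), 'jaw yaw', np.float64(-16.26), 'tcp', array([0.5935, 0.2051, 0.1531]))
```

View pics/w5.png

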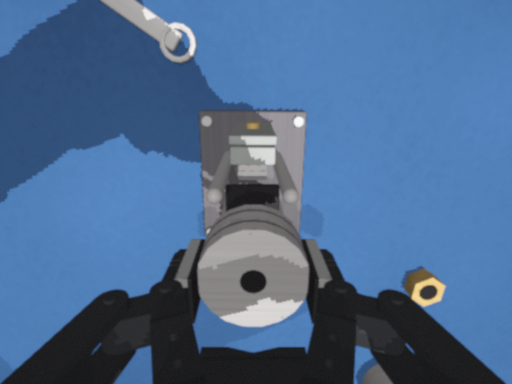

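View pics/s5z.png

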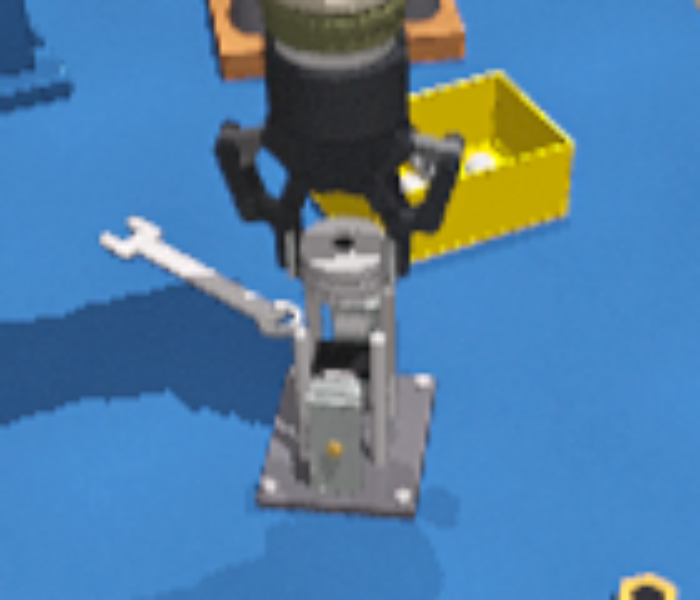

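The wrist view shows the far rods at (214,196) and (291,196) with the bore at (253,282), so it is centred sideways. The side view shows the collar above the mouth.

```bash
python3 -m inch '[[[0,0,0,0],[0,0,0,0],[0,0,0,0]]]'; python3 - <<'E'
from h import *
print(rel((.592,.2036,.13)))
m=wristmodel(); print(ray(m,253,282,m and env.get_state()["tcp_pos"][2]+.028))
for k,(u,v) in enumerate(((214,196),(291,196))): print(ray(m,u,v,.126))
X=np.array([np.cos(np.radians(-16.3)),np.sin(np.radians(-16.3))]);Y=np.array([-X[1],X[0]])
for sx in(-1,1):print((np.array([.592,.2036])+.023*sx*X+.023*Y).round(4))
E
```

```text
clock: 6.4
tcp_pos: [0.5927, 0.2058, 0.1515]
orientation: [-0.425, 0.425, -0.565, 0.565]
wrist_force: [0.1, -0.6, -1.1]
finger_gap: 0.0498
(array([ 2.3, 21.5, -0. ]), 'jaw yaw', np.float64(-16.19), 'tcp', array([0.5927, 0.2058, 0.1515]))
[0.59193764 0.2054639  0.17950229]
[0.57567664 0.2331101  0.126     ]
[0.61985484 0.22027992 0.126     ]
[0.5764 0.2321]
[0.6205 0.2192]
```

```bash
python3 -m inch '[[[1.3,3,0,0],[1.3,8,0,0],[1.3,12,0,0],[1.3,16,0,0],[1.3,20,0,0],[1.3,24,0,0],[1.3,27,0,0],[1.3,30,0,0],[1.3,30,0,0],[1.3,30,0,0]]]'; python3 - <<'E'
from h import *
print(rel((.592,.2036,.13)),env.get_state()["ft_torque"].round(2))
E
```

```text
clock: 7.4
tcp_pos: [0.5923, 0.2045, 0.1213]
orientation: [-0.425, 0.425, -0.565, 0.565]
wrist_force: [0.7, -0.6, -1.4]
finger_gap: 0.0495
(array([ 0.9, -8.7, -0. ]), 'jaw yaw', np.float64(-16.19), 'tcp', array([0.5923, 0.2045, 0.1213])) [-0.02 -0.01 -0.03]
```

It entered the rods with no contact force. I'm continuing in small steps to feel for the lips.

```bash
for i in 1 2 3; do python3 -m inch '[[[0,1.5,0,0],[0,3,0,0],[0,3,0,0],[0,3,0,0]]]' | egrep 'tcp|force'; done
```

```text
tcp_pos: [0.5922, 0.2045, 0.1183]
wrist_force: [0.3, -0.3, -0.7]
tcp_pos: [0.5922, 0.2045, 0.1152]
wrist_force: [0.1, 0.3, -1.9]
tcp_pos: [0.5922, 0.2045, 0.1122]
wrist_force: [-0.5, 0.7, -2.3]
```

```bash
for i in 1 2 3 ; do python3 -m inch '[[[0,1.5,0,0],[0,3,0,0],[0,3,0,0],[0,3,0,0]]]' | egrep 'tcp|force'; done
```

```text
tcp_pos: [0.5922, 0.2045, 0.1092]
wrist_force: [0.2, -0.2, -1.9]
tcp_pos: [0.5922, 0.2045, 0.1062]
wrist_force: [-0.0, 0.0, -1.5]
tcp_pos: [0.5922, 0.2044, 0.1032]
wrist_force: [-0.2, 0.7, -2.1]
```

```bash
for i in 1 2 3 4; do python3 -m inch '[[[0,1,0,0],[0,2,0,0],[0,2,0,0],[0,2,0,0]]]' | egrep 'tcp|force'; done
```

```text
tcp_pos: [0.5922, 0.2045, 0.1012]
wrist_force: [-0.1, 0.4, -1.9]
tcp_pos: [0.5922, 0.2045, 0.0992]
wrist_force: [0.3, 0.2, -2.1]
tcp_pos: [0.5922, 0.2042, 0.0972]
wrist_force: [-0.2, -2.2, -0.6]
tcp_pos: [0.5924, 0.2042, 0.0953]
wrist_force: [0.7, -2.3, -0.1]
```

Contact starts with the collar's underside at about 95.5 mm, so the lip undersides are low, at about 87.5 mm. Pressing with the grip at this height would bring the gripper body down to the rod tops. Instead I'll let the collar rest on the lips, then press on its top with shut fingers.

```bash
python3 -m inch '[[[0,0,0,0],[0,0,0,0],[0,0,0,0],[0,0,0,0]]]' 70; python3 -m inch '[[[0,-8,0,0],[0,-20,0,0],[0,-40,0,0],[0,-60,0,0],[0,-60,0,0]]]'; python3 -m inch '[[[0,0,0,0],[0,0,0,0],[0,0,0,0],[0,0,0,0],[0,0,0,0],[0,0,0,0],[0,0,0,0]]]' 0 100; python3 - <<'E'
from h import *
print(rel((.592,.2036,.13)))
m=wristmodel(); im=env.read_camera("wrist"); cv2.imwrite("pics/w6.png",im); print(proj(m,(.592,.2036,.125)))
im=env.read_camera("side"); cv2.imwrite("pics/s6z.png",cv2.resize(im[70:200,170:310],(700,600)))
E
```

```text
clock: 11.8
tcp_pos: [0.5923, 0.2048, 0.0953]
orientation: [0.425, -0.425, 0.565, -0.565]
wrist_force: [-0.0, -0.2, 0.4]
finger_gap: 0.0699
clock: 12.3
tcp_pos: [0.5946, 0.205, 0.1598]
orientation: [-0.427, 0.422, -0.564, 0.566]
wrist_force: [0.8, -0.3, -0.2]
finger_gap: 0.0702
clock: 13.0
tcp_pos: [0.5922, 0.2045, 0.1551]
orientation: [0.425, -0.425, 0.565, -0.565]
wrist_force: [-0.2, 0.5, 0.1]
finger_gap: 0.0002
(array([ 0.9, 25.1,  0.1]), 'jaw yaw', np.float64(-16.19), 'tcp', array([0.5922, 0.2045, 0.1551]))
(np.float64(254.1296418604968), np.float64(226.63312098507222))
```

View pics/w6.png

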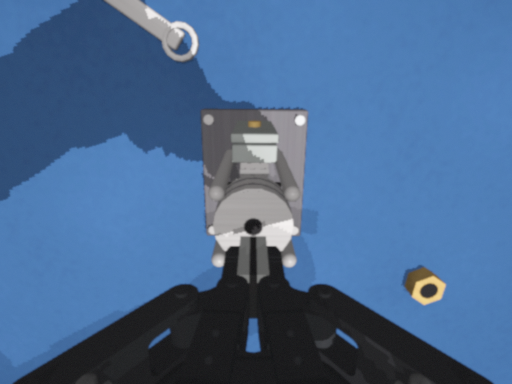

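View pics/s6z.png

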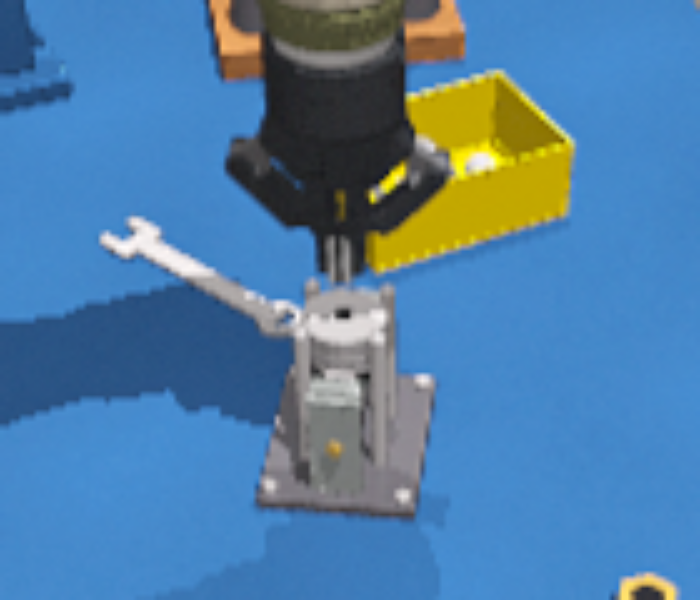

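The collar sits level on the lips between the rods, bore at (254,227), where the axis predicts (254,226.6). The side view agrees. Now pressing with the shut fingers.

```bash
python3 -m inch '[[[0.6,10,0,0],[0.6,20,0,0],[0.6,27,0,0],[0.6,27,0,0],[0.6,27,0,0]]]'|egrep 'tcp|force'; for i in 1 2 3 ; do python3 -m inch '[[[0,1,0,0],[0,2,0,0],[0,2,0,0]]]' | egrep 'tcp|force'; done
```

```text
tcp_pos: [0.5918, 0.2039, 0.1278]
wrist_force: [-0.6, 0.9, -0.2]
tcp_pos: [0.5922, 0.204, 0.1265]
wrist_force: [0.1, 0.7, 0.5]
tcp_pos: [0.592, 0.2039, 0.1241]
wrist_force: [-0.5, 0.7, -0.5]
tcp_pos: [0.5924, 0.204, 0.1227]
wrist_force: [-0.6, -0.8, 3.7]
```

```bash
for i in 1 2 3 4 5; do python3 -m inch '[[[0,1,0,0],[0,2,0,0],[0,2,0,0]]]' | egrep 'tcp|force'; done
```

```text
tcp_pos: [0.5925, 0.204, 0.1207]
wrist_force: [0.7, 0.6, 4.5]
tcp_pos: [0.5925, 0.2039, 0.1186]
wrist_force: [-0.1, -0.1, 5.0]
tcp_pos: [0.592, 0.2036, 0.1158]
wrist_force: [1.7, -0.9, 1.8]
tcp_pos: [0.592, 0.2037, 0.1142]
wrist_force: [1.0, -2.3, 3.2]
tcp_pos: [0.5921, 0.2037, 0.1122]
wrist_force: [0.3, -2.8, 3.1]
```

```bash
for i in 1 2 3 4 5; do python3 -m inch '[[[0,2,0,0],[0,4,0,0],[0,4,0,0]]]' | egrep 'tcp|force'; done
```

```text
tcp_pos: [0.592, 0.2038, 0.108]
wrist_force: [-0.1, -1.0, 2.3]
tcp_pos: [0.592, 0.2039, 0.104]
wrist_force: [0.9, -1.8, 2.0]
tcp_pos: [0.592, 0.2039, 0.1001]
wrist_force: [-0.8, -2.1, 2.6]
tcp_pos: [0.592, 0.2039, 0.0961]
wrist_force: [-1.1, -1.2, 1.9]
tcp_pos: [0.592, 0.2039, 0.0922]
wrist_force: [0.4, -1.3, 2.3]
```

```bash
for i in 1 2 3 4 5; do python3 -m inch '[[[0,1,0,0],[0,2,0,0],[0,2,0,0]]]' | egrep 'tcp|force'; done
```

```text
tcp_pos: [0.592, 0.2039, 0.0905]
wrist_force: [-1.8, -1.6, 5.9]
tcp_pos: [0.592, 0.2039, 0.0885]
wrist_force: [-0.4, -1.3, 4.9]
tcp_pos: [0.5923, 0.2042, 0.0863]
wrist_force: [-1.0, -0.2, 4.4]
tcp_pos: [0.5923, 0.2043, 0.0844]
wrist_force: [-1.0, 0.1, 5.7]
tcp_pos: [0.5922, 0.2042, 0.0824]
wrist_force: [-1.0, -0.8, 4.8]
```

```bash
python3 -m inch '[[[0,1.5,0,0],[0,3,0,0],[0,3,0,0]]]' | egrep 'tcp|force'; for i in 1 2 3 4 5 ; do python3 -m inch '[[[0,-1,0,0],[0,-2,0,0],[0,-2,0,0]]]' | egrep 'tcp|force'; done
```

```text
tcp_pos: [0.5922, 0.2042, 0.0795]
wrist_force: [-0.8, -0.9, 5.9]
tcp_pos: [0.5922, 0.2043, 0.0817]
wrist_force: [-0.6, -1.1, 5.2]
tcp_pos: [0.5922, 0.2042, 0.0836]
wrist_force: [-1.3, -0.3, 6.5]
tcp_pos: [0.5922, 0.2042, 0.0856]
wrist_force: [-0.2, 0.6, 5.7]
tcp_pos: [0.5916, 0.2038, 0.0866]
wrist_force: [-0.3, 0.6, 0.1]
tcp_pos: [0.592, 0.2039, 0.0892]
wrist_force: [0.8, -0.7, 0.0]
```

The collar is caught: the force fell to 0 between 85.6 and 86.6 mm on the way up, so the lip undersides are at about 86 mm. I'm raising, checking, and going for collar 2.

```bash
python3 -m inch '[[[0,-20,0,0],[0,-60,0,0],[0,-100,0,0],[0,-100,0,0],[0,-100,0,0],[0,-100,0,0]]]'; python3 - <<'E'
from h import *
m=wristmodel(); im=env.read_camera("wrist"); cv2.imwrite("pics/w7.png",im); print(proj(m,(.592,.2036,.0865)))
print(rel((.4745,-.312,.12)))
E
```

```text
clock: 21.4
tcp_pos: [0.5914, 0.2038, 0.1881]
orientation: [0.424, -0.425, 0.566, -0.565]
wrist_force: [-0.7, -0.0, -0.3]
finger_gap: -0.0001
(np.float64(254.7820759783605), np.float64(189.24537163198787))
(array([527.7,  68.3,  32. ]), 'jaw yaw', np.float64(-16.19), 'tcp', array([0.5911, 0.2037, 0.1876]))
```

View pics/w7.png

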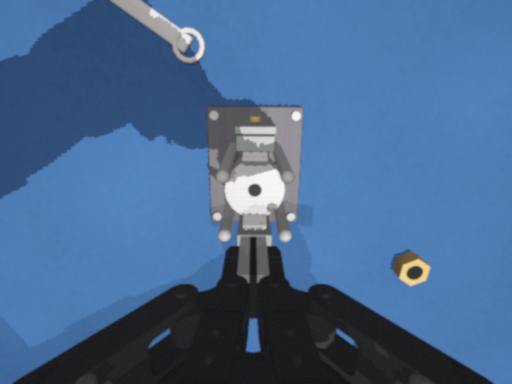

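The first collar lies under both lips, bore at (255,190) as predicted. Moving to collar 2.

```bash
python3 -m inch '[[[45,0,3,0],[92,0,6,0],[140,0,9,0],[188,0,12,0],[236,0,14,0],[284,0,17,0],[332,0,20,0],[380,20,23,0],[426,40,26,0],[470,60,28,0]]]' 70; python3 -m inch '[[[35,0,2,0],[35,0,2,0],[35,0,2,0],[35,0,2,0]]]'; python3 - <<'E'
from h import *
m=wristmodel(); im=env.read_camera("wrist"); cv2.imwrite("pics/w8.png",im); print(proj(m,(.4745,-.312,.03)))
print(rel((.4745,-.312,.12)))
E
```

```text
clock: 22.45
tcp_pos: [0.4868, -0.256, 0.1278]
orientation: [0.424, -0.425, 0.566, -0.565]
wrist_force: [0.9, 0.0, 0.2]
finger_gap: 0.0702
clock: 22.85
tcp_pos: [0.48, -0.2876, 0.129]
orientation: [0.425, -0.425, 0.566, -0.565]
wrist_force: [0.5, 0.7, -0.2]
finger_gap: 0.0698
(np.float64(255.7407214709113), np.float64(217.29524435181716))
(array([25.2,  9.3,  1.2]), 'jaw yaw', np.float64(-16.11), 'tcp', array([ 0.4803, -0.2874,  0.1293]))
```

View pics/w8.png

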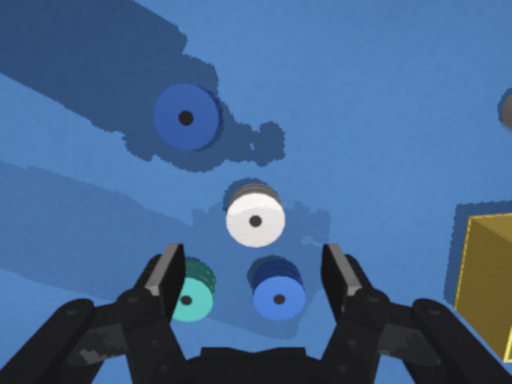

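```bash
python3 - <<'E'
from h import *
m=wristmodel(); R=Rt()
p=ray(m,255.5,220.5,.03)
for q in((255.5,220.5),(186,300),(279,299)):
    a=ray(m,*q,.03); print(a.round(4),(R.T@(a-p)*1000).round(1))
print(rel((p[0],p[1],.0065)))
E
```

```text
[ 0.4738 -0.3149  0.03  ] [0. 0. 0.]
[ 0.3854 -0.3776  0.03  ] [ 84.8   0.  -67.5]
[ 0.4728 -0.4015  0.03  ] [83.5 -0.1 23. ]
(array([ 28.3, 122.8,   1.5]), 'jaw yaw', np.float64(-16.11), 'tcp', array([ 0.4803, -0.2874,  0.1293]))
```

```bash
python3 -m inch '[[[28,10,1.5,0],[28,50,1.5,0],[28,85,1.5,0],[28,85,1.5,0],[28,85,1.5,0],[28,85,1.5,0]]]'|egrep 'tcp|force'; python3 - <<'E'
from h import *
m=wristmodel(); im=env.read_camera("wrist"); cv2.imwrite("pics/w9.png",im); print(proj(m,(.4738,-.3149,.03)))
print(rel((.4738,-.3149,.0025)))
E
```

```text
tcp_pos: [0.4754, -0.3164, 0.0467]
wrist_force: [0.5, -0.2, 1.1]
(np.float64(250.6942483137984), np.float64(233.5973655006195))
(array([-1.4, 44.4, -2.3]), 'jaw yaw', np.float64(-16.13), 'tcp', array([ 0.4755, -0.3167,  0.0469]))
```

View pics/w9.png

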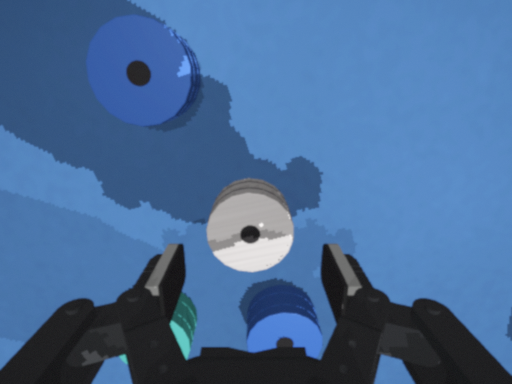

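Bore at (250.5,234), matching the prediction. The turquoise and blue look-alikes sit clear of the fingers. Descending and gripping.

```bash
python3 -m inch '[[[-1.3,15,-2.2,0],[-1.3,35,-2.2,0],[-1.3,44,-2.2,0],[-1.3,44,-2.2,0],[-1.3,44,-2.2,0],[-1.3,44,-2.2,0]]]'|egrep 'tcp|force'; python3 - <<'E'
from h import *
print(rel((.4738,-.3149,.0025)))
E
python3 -m inch '[[[0,0,0,0],[0,0,0,0],[0,0,0,0],[0,0,0,0],[0,0,0,0],[0,0,0,0]]]' 40 100
python3 -m inch '[[[0,-15,0,0],[0,-50,0,0],[0,-100,0,0],[0,-150,0,0],[0,-198,0,0],[0,-198,0,0],[0,-198,0,0]]]'
python3 - <<'E'
from h import *
im=env.read_camera("wrist"); cv2.imwrite("pics/w10.png",im)
print(rel((.592,.2036,.2)))
E
```

```text
tcp_pos: [0.4729, -0.3149, 0.0018]
wrist_force: [0.2, -0.0, 0.5]
(array([-0.3, -0.7,  0.8]), 'jaw yaw', np.float64(-16.19), 'tcp', array([ 0.4729, -0.3149,  0.0018]))
clock: 24.75
tcp_pos: [0.473, -0.3149, 0.0022]
orientation: [-0.425, 0.424, -0.565, 0.566]
wrist_force: [-0.6, 1.8, 7.4]
finger_gap: 0.0495
clock: 25.45
tcp_pos: [0.4728, -0.3148, 0.2001]
orientation: [-0.425, 0.424, -0.564, 0.567]
wrist_force: [-0.5, -0.1, -2.4]
finger_gap: 0.0494
(array([-530.6,   -1.7,  -28.9]), 'jaw yaw', np.float64(-16.19), 'tcp', array([ 0.4719, -0.314 ,  0.1982]))
```

View pics/w10.png

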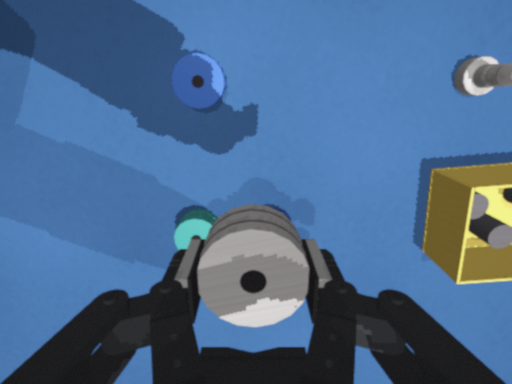

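Collar 2 is held exactly as the first was, bore at (253,282). Moving to the magazine.

```bash
python3 -m inch '[[[-45,0,-3,0],[-92,0,-5,0],[-140,0,-8,0],[-188,0,-10,0],[-236,0,-13,0],[-284,0,-15,0],[-332,0,-18,0],[-380,0,-21,0],[-428,0,-23,0],[-476,0,-26,0]]]'|egrep 'tcp|force'; python3 -m inch '[[[-40,0,-2,0],[-54,0,-3,0],[-54,20,-3,0],[-54,45,-3,0],[-54,45,-3,0],[-54,45,-3,0],[-54,45,-3,0],[-54,45,-3,0]]]'|egrep 'tcp|force'; python3 - <<'E'
from h import *
im=env.read_camera("wrist"); cv2.imwrite("pics/w11.png",im)
print(rel((.5922,.2045,.12)))
E
```

```text
tcp_pos: [0.5786, 0.152, 0.1958]
wrist_force: [1.6, -0.7, -1.2]
tcp_pos: [0.5929, 0.2026, 0.1549]
wrist_force: [0.4, 0.8, -1.6]
(array([-1.6, 34.9, -1.2]), 'jaw yaw', np.float64(-16.22), 'tcp', array([0.5928, 0.2026, 0.1549]))
```

View pics/w11.png

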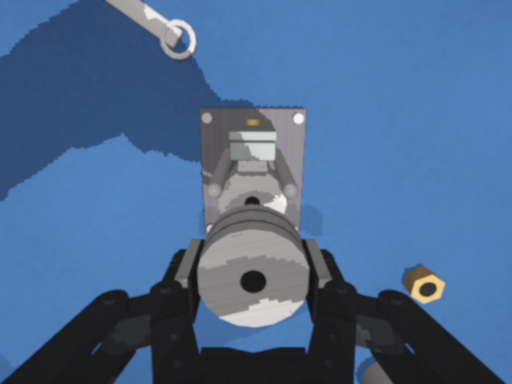

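```bash
python3 -m inch '[[[-1.3,0,-1,0],[-1.3,4,-1,0],[-1.3,9,-1,0],[-1.3,14,-1,0],[-1.3,19,-1,0],[-1.3,24,-1,0],[-1.3,29,-1,0],[-1.3,34,-1,0],[-1.3,34,-1,0],[-1.3,34,-1,0]]]'|egrep 'tcp|force'
```

```text
tcp_pos: [0.5914, 0.2043, 0.1194]
wrist_force: [0.2, -0.5, -2.1]
```

```bash
python3 -m inch '[[[0,4,0,0],[0,8,0,0],[0,12,0,0],[0,16,0,0],[0,19,0,0],[0,19,0,0],[0,19,0,0]]]'|egrep 'tcp|force'; for i in 1 2 3 ; do python3 -m inch '[[[0,1,0,0],[0,2,0,0],[0,2,0,0]]]' | egrep 'tcp|force'; done
```

```text
tcp_pos: [0.5914, 0.2043, 0.1004]
wrist_force: [-0.3, -0.5, -1.8]
tcp_pos: [0.5915, 0.2044, 0.0986]
wrist_force: [-0.1, -0.5, -2.5]
tcp_pos: [0.5913, 0.204, 0.0966]
wrist_force: [-0.1, -1.9, -0.7]
tcp_pos: [0.5916, 0.2041, 0.0948]
wrist_force: [-0.2, -3.0, 0.5]
```

Same contact height as the first collar. I'm releasing it on the lips, shutting the fingers above it and checking.

```bash
python3 -m inch '[[[0,0,0,0],[0,0,0,0],[0,0,0,0],[0,0,0,0]]]' 70|egrep 'tcp|force|gap'; python3 -m inch '[[[0,-8,0,0],[0,-20,0,0],[0,-40,0,0],[0,-60,0,0],[0,-60,0,0]]]'|egrep tcp; python3 -m inch '[[[0.4,0,0.6,0],[0.4,0,0.6,0],[0.4,0,0.6,0],[0.4,0,0.6,0],[0.4,0,0.6,0],[0.4,0,0.6,0],[0.4,0,0.6,0]]]' 0 100; python3 - <<'E'
from h import *
print(rel((.592,.2036,.13)))
m=wristmodel(); im=env.read_camera("wrist"); cv2.imwrite("pics/w12.png",im); print(proj(m,(.592,.2036,.124)))
E
```

```text
tcp_pos: [0.5915, 0.2047, 0.0945]
wrist_force: [0.6, 0.4, 0.8]
finger_gap: 0.07
tcp_pos: [0.5938, 0.2049, 0.1591]
clock: 31.55
tcp_pos: [0.5919, 0.2038, 0.1544]
orientation: [-0.425, 0.425, -0.565, 0.565]
wrist_force: [0.2, -0.0, 0.6]
finger_gap: -0.0002
(array([ 0.2, 24.4,  0.1]), 'jaw yaw', np.float64(-16.19), 'tcp', array([0.5919, 0.2038, 0.1544]))
(np.float64(254.253592275065), np.float64(225.35705699812027))
```

View pics/w12.png

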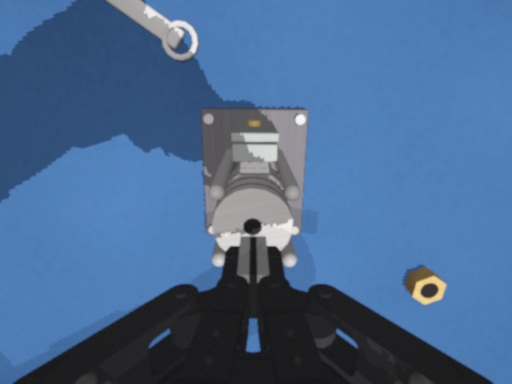

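Collar 2 sits level on the lips, bore at (253,226). Pressing now.

```bash
python3 -m inch '[[[0,10,0,0],[0,20,0,0],[0,28,0,0],[0,28,0,0],[0,28,0,0]]]'|egrep 'tcp|force'; for i in 1 2 3 4 5 ; do python3 -m inch '[[[0,1,0,0],[0,2,0,0],[0,2,0,0]]]' | egrep 'tcp|force'; done
```

```text
tcp_pos: [0.5916, 0.2037, 0.126]
wrist_force: [0.1, -0.5, 0.6]
tcp_pos: [0.5921, 0.2038, 0.1248]
wrist_force: [-0.5, -0.3, -0.7]
tcp_pos: [0.5923, 0.2039, 0.1231]
wrist_force: [0.3, 0.8, 1.7]
tcp_pos: [0.5926, 0.2041, 0.1215]
wrist_force: [-0.7, 0.9, 5.0]
tcp_pos: [0.5927, 0.204, 0.1194]
wrist_force: [0.5, -1.9, 5.5]
tcp_pos: [0.5927, 0.2041, 0.1174]
wrist_force: [1.0, 1.6, 5.6]
```

```bash
for i in 1 2 3 4 5 6; do python3 -m inch '[[[0,1.3,0,0],[0,2.6,0,0],[0,4,0,0],[0,4,0,0]]]' | egrep 'tcp|force'; done
```

```text
tcp_pos: [0.5929, 0.2045, 0.1133]
wrist_force: [2.1, 1.6, 4.5]
tcp_pos: [0.5928, 0.2044, 0.1092]
wrist_force: [1.7, 2.7, 4.3]
tcp_pos: [0.5928, 0.2043, 0.1052]
wrist_force: [1.9, 2.5, 4.1]
tcp_pos: [0.5928, 0.2043, 0.1012]
wrist_force: [2.0, 2.2, 5.4]
tcp_pos: [0.5928, 0.2044, 0.0973]
wrist_force: [2.0, 2.6, 4.8]
tcp_pos: [0.5929, 0.2044, 0.0934]
wrist_force: [1.1, 2.3, 5.5]
```

```bash
for i in 1 2 3 4 5; do python3 -m inch '[[[0,0.5,0,0],[0,1,0,0],[0,1,0,0]]]' | egrep 'tcp|force'; done
```

```text
tcp_pos: [0.5929, 0.2044, 0.0926]
wrist_force: [1.3, 1.8, 7.7]
tcp_pos: [0.5929, 0.2045, 0.0917]
wrist_force: [1.2, 2.6, 6.6]
tcp_pos: [0.5929, 0.2044, 0.0907]
wrist_force: [1.0, 3.8, 7.2]
tcp_pos: [0.5929, 0.2045, 0.0897]
wrist_force: [0.5, 2.5, 7.6]
tcp_pos: [0.5928, 0.2043, 0.0886]
wrist_force: [1.0, 0.7, 2.2]
```

```bash
for i in 1 2 3 4; do python3 -m inch '[[[0,0.25,0,0],[0,0.5,0,0],[0,0.5,0,0]]]' | egrep 'tcp|force'; done
```

```text
tcp_pos: [0.5925, 0.2039, 0.0874]
wrist_force: [1.9, 1.6, 5.2]
tcp_pos: [0.5925, 0.2039, 0.0873]
wrist_force: [1.1, 1.8, 6.4]
tcp_pos: [0.5923, 0.2037, 0.0864]
wrist_force: [1.6, 0.1, 4.2]
tcp_pos: [0.5924, 0.2037, 0.0861]
wrist_force: [0.2, 0.9, 7.0]
```

```bash
for i in 1 2 3; do python3 -m inch '[[[0,0.25,0,0],[0,0.5,0,0],[0,0.5,0,0]]]' | egrep 'tcp|force'; done
```

```text
tcp_pos: [0.5924, 0.2037, 0.0856]
wrist_force: [1.4, 0.6, 7.7]
tcp_pos: [0.5924, 0.2037, 0.0851]
wrist_force: [0.9, 0.6, 6.4]
tcp_pos: [0.5924, 0.2037, 0.0847]
wrist_force: [0.4, 1.5, 8.0]
```

```bash
for i in 1 2 ; do python3 -m inch '[[[0,0.2,0,0],[0,0.4,0,0],[0,0.4,0,0]]]' | egrep 'tcp|force'; done
```

```text
tcp_pos: [0.5924, 0.2038, 0.0844]
wrist_force: [-0.0, 0.8, 7.7]
tcp_pos: [0.5925, 0.2038, 0.0844]
wrist_force: [-0.7, 0.4, 9.6]
```

```bash
for i in 1 2 ; do python3 -m inch '[[[0,0.2,0,0],[0,0.4,0,0],[0,0.4,0,0]]]' | egrep 'tcp|force'; done
```

```text
tcp_pos: [0.5925, 0.2038, 0.0844]
wrist_force: [-1.6, -0.8, 11.4]
tcp_pos: [0.5925, 0.2038, 0.0844]
wrist_force: [-1.3, 0.6, 14.5]
```

Solid stop felt at 84.4 mm (14.5 N, well under 30 N), so the top is about 2 mm below the lip undersides. Backing off slowly to feel the catch.

```bash
for i in 1 2 3 4 5 6; do python3 -m inch '[[[0,-0.4,0,0],[0,-0.8,0,0],[0,-0.8,0,0]]]' | egrep 'tcp|force'; done
```

```text
tcp_pos: [0.5925, 0.2038, 0.0844]
wrist_force: [0.5, 0.1, 10.1]
tcp_pos: [0.5924, 0.2037, 0.0846]
wrist_force: [0.6, 1.3, 6.3]
tcp_pos: [0.5924, 0.2037, 0.0853]
wrist_force: [1.1, 0.4, 6.7]
tcp_pos: [0.5924, 0.2037, 0.0861]
wrist_force: [1.5, -0.5, 6.0]
tcp_pos: [0.5921, 0.2036, 0.0864]
wrist_force: [1.4, 0.5, 4.0]
tcp_pos: [0.591, 0.2035, 0.0866]
wrist_force: [0.9, -0.6, 0.6]
```

Force goes to zero at 86.5 mm: it's caught. Retracting and checking.

```bash
python3 -m inch '[[[0,-5,0,0],[0,-40,0,0],[0,-80,0,0],[0,-120,0,0],[0,-120,0,0],[0,-120,0,0],[0,-120,0,0],[0,-120,0,0]]]'; python3 - <<'E'
from h import *
m=wristmodel(); im=env.read_camera("wrist"); cv2.imwrite("pics/w13.png",im); print(proj(m,(.592,.2036,.086)))
im2=env.read_camera("side"); z=cv2.resize(im2[70:200,170:310],(420,384))
im3=env.read_camera("top"); cv2.imwrite("pics/t13.png",im3)
cv2.imwrite("pics/f13.png",np.hstack([cv2.resize(im[80:260,180:330],(320,384)),z]))
E
```

```text
clock: 43.4
tcp_pos: [0.5908, 0.2036, 0.2053]
orientation: [0.423, -0.426, 0.566, -0.565]
wrist_force: [-0.9, 0.8, 0.1]
finger_gap: -0.0001
(np.float64(255.50322450119262), np.float64(182.54067949602367))
```

View pics/f13.png

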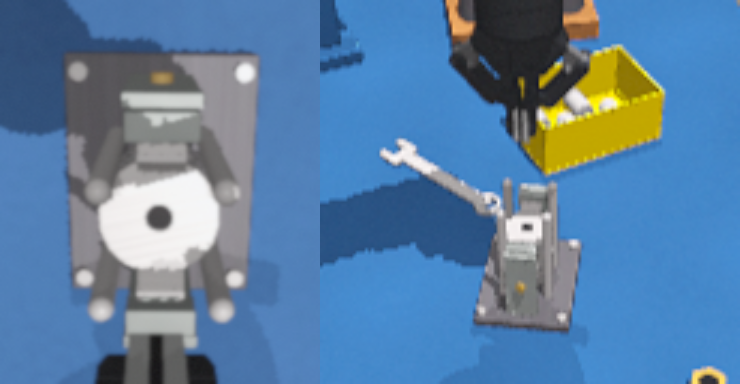

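View pics/t13.png

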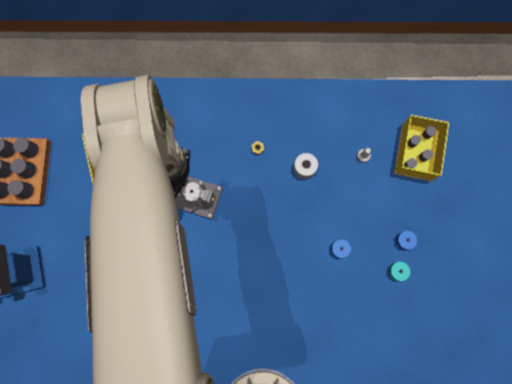

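The upper collar lies level under both lips, bore at about (255,182) as predicted. The top view shows both steel collars gone from the bench, and the big collar, look-alikes, nut and fitting where they were. The spanner is unmoved in the side and wrist views.

```bash
python3 -c "
from workcell import env; print(env.hand_in())"
```

```text
the job is handed in; nothing more can be done
None
```

Both steel collars are loaded in the magazine, one after the other, and the job is handed in at about 43.5 s on the clock. I got no verdict back.

- **Method:** I set each collar down on the lips, let go, and pressed it through from above with the fingers shut. Pressing with the collar still gripped would have brought the gripper body down to the rod tops.
- **Catch:** On backing off, the push-back force dropped to about zero at a height of about 86.5 mm for both collars, so the lips had closed over each one.
- **Stops and force:** With two collars in, I felt the solid stops with the upper collar's top at 84.4 mm. The highest press I read was 14.5 N, against the 30 N limit.
- **Last pictures:** The upper collar sits level under both lips, with its bore where I predicted. The other parts look unmoved and the arm was clear of everything.
- **Disagreements:** I saw sideways forces of up to about 4 N while pressing, from the collars sitting slightly off-centre against the lips and rods. No check failed.

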